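# Fasten the biscuit box

### The job

Fasten the wooden biscuit box: swing its steel hasp over and down onto the staple at the front so that it hangs closed, then take the flat-headed wooden pin out of its rest and drop it through the staple's loop, in front of the hasp, until its head rests on the staple. Let go of it, and leave the round-topped bottle stopper and the kitchen timer where they are.

Things in the scene. Friction and masses are not known exactly. Their poses are not given: they have to be found in the camera images.
- biscuit_box: Closed light-wood box, fixed, 100 (x) x 130 (y) x 110 mm high; origin at the centre of its underside, z up, its -x face is the front, which carries hasp and staple. The hasp's hinge axis runs along the box's y at x = -56, z = 108 mm of this frame, just in front of the top front edge. The lid's flat top is at z = 110 mm.
- hasp (a joint): Angle of the hasp: 0 = hanging flat along the box's front, over the staple (closed); 1.57 = sticking out level to the front; 3.14 = upright; 3.75 = leaning back 35 degrees over the lid against its stop, where it starts. Free-moving hinge: pushed from behind toward the front until past upright, it falls shut by its own weight within about 2 s.
- hasp_end (a point): Middle of the free end edge of the hasp, a steel plate 64 mm wide, 3 mm thick, reaching 78 mm from its hinge axis, with a slot 44 mm wide from 26 to 66 mm from the hinge (solid before and beyond it).
- staple (a point): Where the pin's axis belongs: in the staple's loop, level with the top of its bar. The staple is a level U of 6 mm steel bar sticking out 57 mm from the box's front, its top 78 mm above the worktop, open up and down. Inside it is 26 mm wide (box's y) and, hasp closed, reaches from 23 mm behind this point (hasp) to 17 mm in front (crossbar). Axes as the box's.
- pin: Loose wooden retaining pin, about 40 g, upright in its rest, head up; lifts straight out. Origin at the lower tip, z up along the pin: round shank tapering from 8 mm diameter at the tip to 18 mm at 48 mm up; then the head, a flat-topped cylinder 42 mm in diameter and 26 mm high (48 to 74 mm up), to be gripped from above.
- pin_neck (a point): Point on the pin's axis at the flat underside of its head.
- pin_rest: Fixed wooden bridge-shaped rest, 60 x 60 x 58 mm high, with a hole in its top in which the pin hangs by its head. Origin at the centre of its underside. It and the stopper's like rest may change places.
- stopper: Bystander: bottle stopper with a domed wooden head 46 mm wide and a short thick cork, in a rest of the same look; too thick for the staple. Origin at the centre of the cork's underside.
- kitchen_timer: Bystander: round kitchen timer, 61 mm across, 49 mm high, standing loose on the worktop. Origin at the centre of its underside.

How it is judged (in metres and radians):
On the way:
1. the hasp hangs closed over the staple (value of joint hasp below 0.15 rad), for 0.2 s.
At the end, for the whole second after the job is handed in: The hasp hangs closed (within 0.15 rad), and the pin stands at rest in the staple's loop in front of it: the underside of its head is within 15 mm sideways and 8 mm in height of the staple point, its tip is within 18 mm sideways of it, and it leans less than 0.3 rad (value of joint hasp below 0.15 rad and horizontal distance between pin_neck and staple below 0.015 m and horizontal distance between pin and staple below 0.018 m and z of pin_neck in the frame of staple between -0.008 and 0.008 m and angle between pin's own z axis and vertical below 0.3 rad and linear speed of pin below 0.03 m/s); the robot touches nothing.
It fails at once if the bottle stopper is moved by more than 30 mm (distance of stopper from where it was at the start of the episode above 0.03 m).
It fails at once if the kitchen timer is moved by more than 30 mm (distance of kitchen_timer from where it was at the start of the episode above 0.03 m).
It also fails if it takes over 51 s, if anything falls off the work surface, if the arm or the gripper's body presses on something with over 40 N, if the wrist force passes 120 N, or if a joint passes its speed limit or range.

### The arm

A 6-joint arm with a two-finger parallel gripper is mounted at the origin on a cart in front of the work surface, level with it; the furniture and walls round the work are solid. World frame = base frame: x ahead of the robot, y to its left, z up, the work surface at z = 0. Lengths are in mm, angles in degrees, forces in N, time in s.
With the tool pointing down it reaches from about 275 to 975 mm from the base axis. Payload 8.4 kg.
Tool frame: the origin (TCP) lies at the very end of the fingers, on their centre line; the grasp point (between the pads) lies 19 mm behind it (arm.pinch_z is the distance from the TCP to the grasp point, in mm); z points along the fingers, y is the line along which they close (so a half turn about z gives the same grasp; the last joint's range is limited). The gripper opens to 92 mm and grips with 3 to 60 N. Pads are 20 mm wide; open, the fingers measure 128 mm over their backs; the gripper's body (75 mm by 189 mm) begins 69 mm behind the grasp point.
Start: joints at [-75.596, 20.225, 93.587, -0, 66.188, -0.138], TCP at [156.926, -604.981, 214.583] pointing down, gripper open.
Joint ranges: [-150.9, 150.9], [-52.94, 120.26], [3.33, 152.33], [-74.26, 254.26], [0, 154.13], [-172.89, 172.89]. Speed limits (degrees/s): [127.2, 127.2, 159.86, 180, 180, 180].

### API

Orientations are given as [roll, pitch, yaw] about the fixed x, y, z axes, in that order (R = Rz(yaw) Ry(pitch) Rx(roll)).
In Python, from bench import arm gives the robot as it stands.
- The arm moves only by the tool move_arm, never from a script. Its argument "commands" is a list of rows, each a list of 2 entries, a list of its own where there are three numbers: the shift along the tool's x, y, z in units of 0.1 m (1.0 is 0.1 m), then the turn, a rotation vector about the tool's x, y, z in units of 180 degrees (1.0 is 180 degrees). A call has exactly 5 rows; each row is the pose to reach, as a shift and turn from the pose commanded when the call began, along the tool's axes at that moment, turning the shorter way round; what a row does not reach only later rows make up. A row lasts 1/8 s, in which the tool goes at most 62.5 mm and 10.7 degrees, less where a joint would pass 70% of its speed; a pose out of reach is approached as far as the arm can. A call with a number of a shift or a turn outside -1 to 1 is refused whole. A call with a gripper value outside its range is refused whole. "claw" is the opening, from 0 (shut) to 1 (fully open), set as the call begins (left out, the last holds). The fingers move at their own pace and stop on an object; the grip force is fixed at half the most. Time passes only in rows, so rows that repeat a pose let the fingers close, or fill a call up. It gives the time, the measured TCP pose, the force, the opening and the grip force at its end, in the units of the state.
- arm.sense(): the state, without advancing time (a new reading comes with each control period).
- arm.capture(name): name is "side" or "top"; returns a dict with "img" (420x560x3 uint8, red, green, blue), "fovy" (degrees; the focal length in pixels is half the picture's height over the tangent of half this angle, whatever the lens; pixels are square), "cx", "cy" (the principal point, pixels), "dist" ([k1, k2, p1, p2, k3] as OpenCV has them; the pictures are not rectified), "view" (4x4, takes a point from world to camera coordinates). Camera axes: x right, y up, looking along -z (the intrinsics and any distortion apply to the point x, -y, -z); pixel columns grow to the right and rows downward; lengths in mm; the calibration is good to about 2 mm. A picture is of the moment at which its call begins. There is no depth.
- arm.sign_off(): hands the job in; it is judged then, once.
The state is a dict: "clock": time; "q": joint angles; "qd": joint speeds; "joint_efforts": joint torques, N m; "ee_pos": TCP position; "orientation": TCP orientation; "contact_force": force on the tool from outside, world axes, zero at the start; "moment": the same for the moment, N m; "finger_gap": opening from 0.0 (shut) to 1.0 (fully open); "gripper_force": force on a finger pad.
Only numpy, scipy, OpenCV 4.12 (cv2) and the standard library are available. Lean on these libraries where they do the work, as an engineer would, in place of code of your own. Each camera call takes 0.05 s, during which the arm holds its last target. There are 200 camera calls.

## Working session

There is one attempt and no reset: what is moved stays moved. The work goes in short steps, Python scripts to look and compute and a tool call to move; the robot and the scene stay as the last step left them, time stands still between calls to the robot, and variables do not carry over. Pictures are saved under pics/ and viewed, at most 10 in all, crops included, and the job is handed in when it is done.

Besides the shell and the picture viewer there is one more tool, called after ">>>" as a command line: name --argument value ..., lists and objects as JSON in quotes. move_arm: Moves the arm, as the interface text tells. Its arguments: {"type":"object","properties":{"commands":{"type":"array","items":{"type":"array"}},"claw":{"type":"number"}},"required":["commands"]}

```bash
mkdir -p pics; ls
cat > h.py <<'E'
import numpy as np, cv2
from bench import arm
def K(c):
    f=210/np.tan(np.radians(c["fovy"])/2)
    return np.array([[f,0,c["cx"]],[0,f,c["cy"]],[0,0,1.]]),np.array(c["dist"],float)
F=np.diag([1,-1,-1.])
def ray(c,px):
    k,d=K(c);p=cv2.undistortPoints(np.array([[px]],float),k,d)[0,0]
    V=np.array(c["view"]);R=F@V[:3,:3];t=F@V[:3,3]
    return -R.T@t, R.T@np.array([p[0],p[1],1])
def onz(c,px,z):
    o,r=ray(c,px);return o+r*(z-o[2])/r[2]
def proj(c,P):
    k,d=K(c);V=np.array(c["view"]);R=F@V[:3,:3];t=F@V[:3,3]
    return cv2.projectPoints(np.array(P,float).reshape(-1,1,3),cv2.Rodrigues(R)[0],t,k,d)[0][:,0]
def two(c1,p1,c2,p2):
    o1,r1=ray(c1,p1);o2,r2=ray(c2,p2)
    s=np.linalg.lstsq(np.c_[r1,-r2],o2-o1,rcond=None)[0]
    a=o1+s[0]*r1;b=o2+s[1]*r2
    return (a+b)/2,np.linalg.norm(a-b)
E
python3 - <<'E'
from h import *
import pickle
for n in("side","top"):
    c=arm.capture(n);pickle.dump(c,open(n+".pkl","wb"));cv2.imwrite(f"pics/{n}0.png",c["img"][:,:,::-1]);print(n,ray(c,(280,210)),c["fovy"],c["dist"])
print(arm.sense(),arm.pinch_z)
E
```

```text
pics
side (array([ 397.87620703, -523.77614603,  643.02433072]), array([ 0.13096832,  0.75240539, -0.6459316 ])) 54.36990149879732 [-0.02908122  0.          0.          0.          0.        ]
top (array([428.92411899,  89.56115087, 952.4567646 ]), array([ 0.10649513,  0.02534434, -0.99405807])) 52.24694231366626 [-0.10767431  0.          0.          0.          0.        ]
{'clock': 0.1, 'q': array([-7.55959605e+01,  2.02583468e+01,  9.36253187e+01, -1.42216167e-03,
        6.61885387e+01, -1.37728241e-01]), 'qd': array([-0.01590502,  0.0298384 ,  0.01576571, -0.12177486,  0.01183968,
        0.06529639]), 'joint_efforts': array([-5.96577265e-04, -5.94906271e+01, -3.34932590e+01,  6.97862171e-02,
        1.82778540e-02, -1.02940001e-05]), 'ee_pos': array([ 156.80464766, -604.53793426,  213.93688049]), 'orientation': array([-1.79927793e+02,  1.12681239e-03,  1.45423435e+01]), 'contact_force': array([-0.20362303, -0.45608775,  0.64307069]), 'moment': array([-0.01050146, -0.02861449, -0.02199758]), 'gripper_force': 0.0, 'finger_gap': 0.9983081704885522} 18.700000000000003
```

View pics/side0.png

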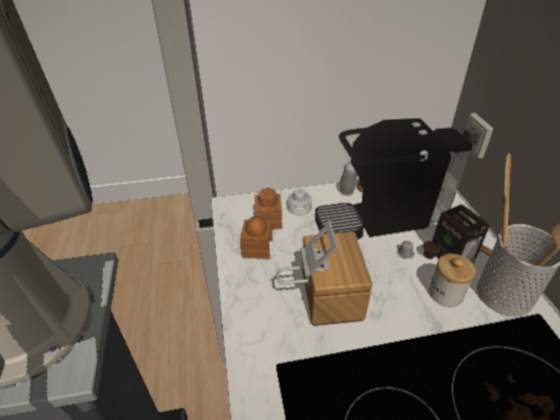

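View pics/top0.png

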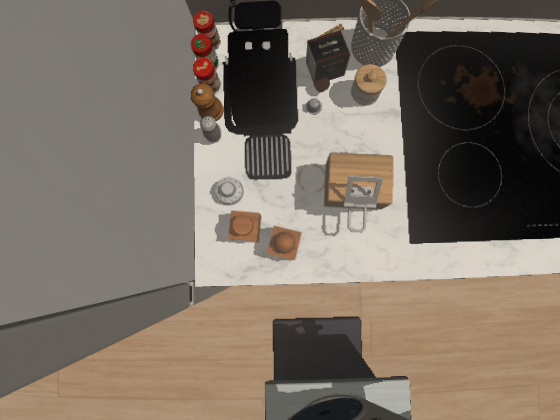

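The side view shows the box at about (337,280), its hasp at (320,248) and its staple at (290,280). The domed stopper is at (257,228) and the flat pin at (267,198). In the top view the pin is at (244,226), the stopper at (285,242), the timer at (228,190) and the staple at (358,218). I'll zoom in next.

Run:
```python
from h import *
a=cv2.imread("pics/top0.png")[140:270,200:400];b=cv2.imread("pics/side0.png")[175:330,230:390]
cv2.imwrite("pics/ct.png",cv2.resize(a,None,fx=4,fy=4,interpolation=cv2.INTER_CUBIC))
cv2.imwrite("pics/cs.png",cv2.resize(b,None,fx=3.8,fy=3.8,interpolation=cv2.INTER_CUBIC))
```

```text
(no output)
```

View pics/ct.png

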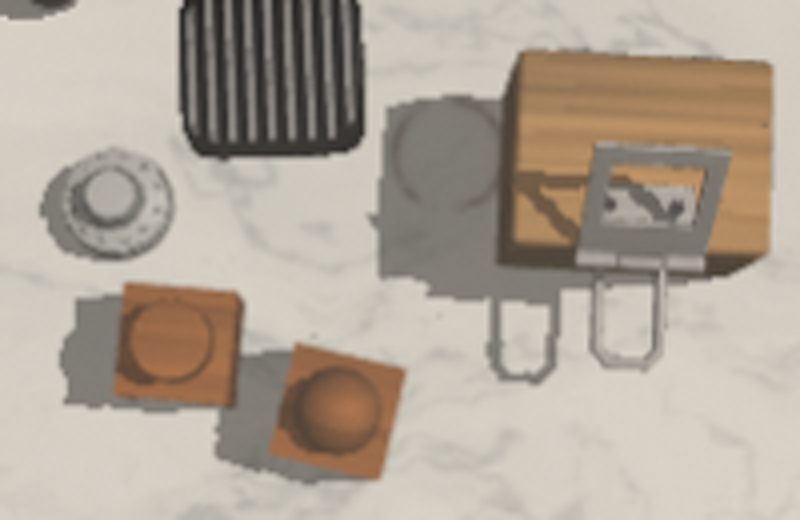

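View pics/cs.png

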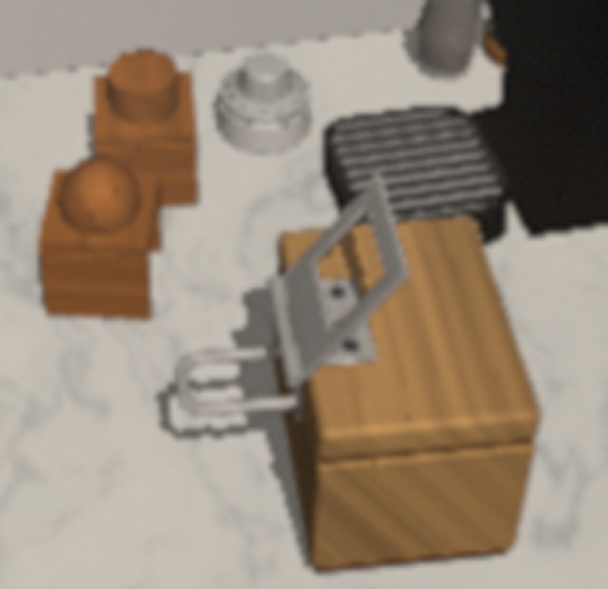

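The top crop shows the box lid corners at (521,52), (773,64) and (770,248), the hasp's far edge from (597,143) to (731,152), and the hinge barrel from (578,258) to (704,266). It also shows the staple's outer sides at u=593 and 665 with its crossbar at v≈366, and the pin head circle at (172,341). The side crop shows the pin head's top at (145,73).

Run:
```python
from h import *
import pickle
t=pickle.load(open("top.pkl","rb"));s=pickle.load(open("side.pkl","rb"))
T=lambda u,v:(200+(u+.5)/4-.5,140+(v+.5)/4-.5)
S=lambda u,v:(230+(u+.5)/3.8-.5,175+(v+.5)/3.8-.5)
np.set_printoptions(precision=1,suppress=True)
for n,p,z in [("lid BL",(521,52),110),("lid BR",(773,64),110),("lid FR",(770,248),110),("lid FL",(513,245),110),
 ("pin",(172,341),84),("stL",(593,310),78),("stR",(665,310),78),("stC",(627,367),78),("stCin",(627,352),78),("hinge L",(578,258),110),("hinge R",(704,266),110),("haspL",(597,143),172),("haspR",(731,152),172),("restTL",(124,283),58),("restTR",(238,292),58),("restBR",(235,407),58),("restBL",(115,396),58),
 ("stop",(338,408),75),("timer",(118,203),25)]:
  print(n,onz(t,T(*p),z))
print("pin2",two(t,T(172,341),s,S(145,73)))
print("hasp L",two(t,T(597,143),s,S(376,178)),"R",two(t,T(731,152),s,S(408,272)))
print("stapleC",two(t,T(627,367),s,S(180,382)))
print("lid FRside",two(t,T(770,248),s,S(322,447)),two(t,T(773,64),s,S(537,412)),two(t,T(521,52),s,S(473,218)))
```

```text
lid BL [632.1   7.6 110. ]
lid BR [ 622.3 -119.4  110. ]
lid FR [ 529.  -112.2  110. ]
lid FL [534.4  15.7 110. ]
pin [493.8 188.7  84. ]
stL [503.6 -26.8  78. ]
stR [502.5 -63.8  78. ]
stC [473.9 -42.9  78. ]
stCin [481.6 -43.2  78. ]
hinge L [527.  -16.3 110. ]
hinge R [521.  -78.7 110. ]
haspL [573.  -19.7 172. ]
haspR [567.  -81.8 172. ]
restTL [527.1 216.5  58. ]
restTR [520.5 156.4  58. ]
restBR [460.3 159.3  58. ]
restBL [467.8 222.2  58. ]
stop [457.6 105.3  75. ]
timer [575.1 223.9  25. ]
pin2 (array([494.4, 188.8,  82.8]), np.float64(0.9873949603733033))
hasp L (array([572. , -19.7, 170.3]), np.float64(2.56230058545097)) R (array([567.2, -81.9, 171.7]), np.float64(0.29605154639538755))
stapleC (array([474.1, -42.9,  77.8]), np.float64(0.3287059401781126))
lid FRside (array([ 527.2, -113.3,  103.8]), np.float64(5.030371399034857)) (array([ 621. , -118.9,  111.1]), np.float64(1.9863030000998843)) (array([632.6,   7.4, 108.6]), np.float64(0.391000368347705))
```

>>> move_arm --commands '[[[0,0,-0.1],[0,0,0.03]],[[0,0,-0.2],[0,0,0.06]],[[0,0,-0.3],[0,0,0.09]],[[0,0,-0.4],[0,0,0.108]],[[0,0,-0.4],[0,0,0.108]]]' --claw 0

```text
clock: 0.72
ee_pos: [157.0, -605.3, 255.0]
orientation: [180.0, -0.0, -4.9]
contact_force: [0.2, -0.3, 0.6]
finger_gap: 0.477
gripper_force: 0.0
```

>>> move_arm --commands '[[[0.13,-0.2,0],[0,0,0]],[[0.26,-0.4,0],[0,0,0]],[[0.4,-0.6,0],[0,0,0]],[[0.53,-0.8,0],[0,0,0]],[[0.66,-0.98,0],[0,0,0]]]'

```text
clock: 1.35
ee_pos: [232.3, -511.5, 254.7]
orientation: [180.0, -0.0, -4.9]
contact_force: [0.5, 0.3, -0.7]
finger_gap: 0.006
gripper_force: 0.0
```

>>> move_arm --commands '[[[0.13,-0.2,0],[0,0,0]],[[0.26,-0.4,0],[0,0,0]],[[0.4,-0.6,0],[0,0,0]],[[0.53,-0.8,0],[0,0,0]],[[0.66,-0.98,0],[0,0,0]]]'

```text
clock: 1.98
ee_pos: [306.1, -419.6, 254.7]
orientation: [180.0, -0.0, -4.9]
contact_force: [0.4, -0.0, -0.4]
finger_gap: 0.005
gripper_force: 0.0
```

>>> move_arm --commands '[[[0.13,-0.2,0],[0,0,0]],[[0.26,-0.4,0],[0,0,0]],[[0.4,-0.6,0],[0,0,0]],[[0.53,-0.8,0],[0,0,0]],[[0.66,-0.98,0],[0,0,0]]]'

```text
clock: 2.6
ee_pos: [380.0, -327.5, 254.7]
orientation: [180.0, -0.0, -4.9]
contact_force: [-0.3, 0.6, -0.5]
finger_gap: 0.002
gripper_force: 0.0
```

>>> move_arm --commands '[[[0.13,-0.2,0],[0,0,0]],[[0.26,-0.4,0],[0,0,0]],[[0.4,-0.6,0],[0,0,0]],[[0.53,-0.8,0],[0,0,0]],[[0.66,-0.98,0],[0,0,0]]]'

```text
clock: 3.22
ee_pos: [454.0, -235.4, 254.7]
orientation: [180.0, -0.0, -4.9]
contact_force: [-0.2, -0.3, 0.2]
finger_gap: 0.005
gripper_force: 0.0
```

>>> move_arm --commands '[[[0.13,-0.2,0],[0,0,0]],[[0.26,-0.4,0],[0,0,0]],[[0.4,-0.6,0],[0,0,0]],[[0.53,-0.8,0],[0,0,0]],[[0.66,-0.98,0],[0,0,0]]]'

```text
clock: 3.85
ee_pos: [528.1, -143.5, 254.7]
orientation: [180.0, -0.0, -4.9]
contact_force: [-0.4, -0.5, -0.1]
finger_gap: 0.006
gripper_force: 0.0
```

>>> move_arm --commands '[[[0.13,-0.2,0],[0,0,0]],[[0.26,-0.4,0],[0,0,0]],[[0.4,-0.6,0],[0,0,0]],[[0.53,-0.8,0],[0,0,0]],[[0.66,-0.98,0],[0,0,0]]]'

```text
clock: 4.47
ee_pos: [602.6, -51.6, 254.5]
orientation: [180.0, 0.0, -4.9]
contact_force: [0.4, 0.7, -0.9]
finger_gap: 0.004
gripper_force: 0.0
```

>>> move_arm --commands '[[[0,0,0.2],[0,0,0]],[[0,0,0.4],[0,0,0]],[[0,0,0.6],[0,0,0]],[[0,0,0.8],[0,0,0]],[[0,0,1.0],[0,0,0]]]'

```text
clock: 5.1
ee_pos: [602.2, -52.5, 153.8]
orientation: [180.0, 0.0, -4.9]
contact_force: [-0.1, -0.0, -0.2]
finger_gap: 0.006
gripper_force: 0.0
```

>>> move_arm --commands '[[[-0.12,0,0],[0,0,0]],[[-0.24,0,0],[0,0,0]],[[-0.36,0,0],[0,0,0]],[[-0.48,0,0],[0,0,0]],[[-0.6,0,0],[0,0,0]]]'

```text
clock: 5.72
ee_pos: [541.1, -47.8, 155.0]
orientation: [-180.0, -0.0, -4.9]
contact_force: [1.1, -0.4, -0.4]
finger_gap: 0.004
gripper_force: 0.0
```

>>> move_arm --commands '[[[-0.1,0,0],[0,0,0]],[[-0.2,0,0],[0,0,0]],[[-0.3,0,0],[0,0,0]],[[-0.4,0,0],[0,0,0]],[[-0.5,0,0],[0,0,0]]]'

```text
clock: 6.35
ee_pos: [491.5, -43.5, 154.6]
orientation: [-180.0, 0.0, -4.9]
contact_force: [-0.2, -0.1, -0.2]
finger_gap: 0.005
gripper_force: 0.0
```

>>> move_arm --commands '[[[0,0,-0.2],[0,0,0]],[[0,0,-0.4],[0,0,0]],[[0,0,-0.6],[0,0,0]],[[0,0,-0.8],[0,0,0]],[[0,0,-1.0],[0,0,0]]]'

```text
clock: 6.98
ee_pos: [491.7, -43.5, 255.2]
orientation: [180.0, 0.0, -4.9]
contact_force: [-0.3, -1.1, 0.2]
finger_gap: 0.002
gripper_force: 0.0
```

Run:
```python
from h import *
c=arm.capture("side");print(arm.sense()["ee_pos"])
cv2.imwrite("pics/cs1.png",cv2.resize(c["img"][150:330,210:390,::-1],None,fx=3,fy=3,interpolation=cv2.INTER_CUBIC))
```

```text
[493.03621469 -43.64694594 257.72275155]
```

View pics/cs1.png

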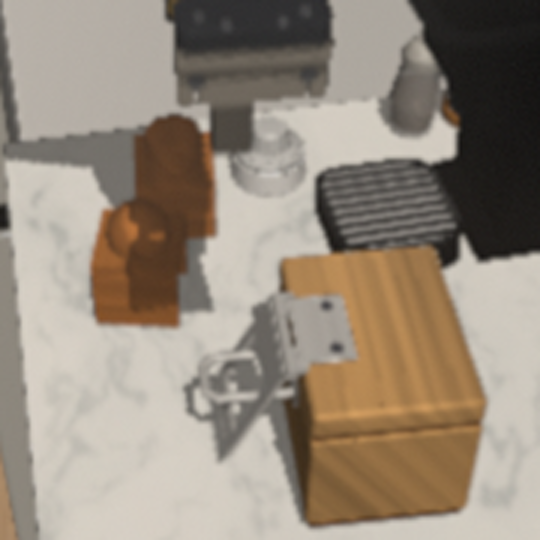

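The hasp has fallen forward onto the staple, around (290,340). Next I go to the pin.

>>> move_arm --commands '[[[-0.01,-0.15,0],[0,0,0]],[[-0.02,-0.3,0],[0,0,0]],[[-0.04,-0.46,0],[0,0,0]],[[-0.05,-0.62,0],[0,0,0]],[[-0.06,-0.77,0],[0,0,0]]]' --claw 0.68

```text
clock: 7.65
ee_pos: [492.6, 35.0, 254.3]
orientation: [180.0, 0.0, -4.9]
contact_force: [-0.6, -0.3, -0.4]
finger_gap: 0.528
gripper_force: 0.0
```

>>> move_arm --commands '[[[-0.01,-0.15,0],[0,0,0]],[[-0.02,-0.3,0],[0,0,0]],[[-0.04,-0.46,0],[0,0,0]],[[-0.05,-0.62,0],[0,0,0]],[[-0.06,-0.77,0],[0,0,0]]]'

```text
clock: 8.28
ee_pos: [493.3, 112.0, 254.6]
orientation: [-180.0, -0.0, -4.9]
contact_force: [-0.7, 0.0, -0.6]
finger_gap: 0.682
gripper_force: 0.0
```

>>> move_arm --commands '[[[-0.01,-0.15,0],[0,0,0]],[[-0.02,-0.3,0],[0,0,0]],[[-0.04,-0.46,0],[0,0,0]],[[-0.05,-0.62,0],[0,0,0]],[[-0.06,-0.77,0],[0,0,0]]]'

```text
clock: 8.9
ee_pos: [493.9, 189.2, 254.6]
orientation: [180.0, -0.0, -4.9]
contact_force: [-0.6, 0.6, -0.6]
finger_gap: 0.679
gripper_force: 0.0
```

>>> move_arm --commands '[[[0,0,0.25],[0,0,0]],[[0,0,0.5],[0,0,0]],[[0,0,0.75],[0,0,0]],[[0,0,1.0],[0,0,0]],[[0,0,1.0],[0,0,0]]]'

```text
clock: 9.52
ee_pos: [492.7, 188.1, 153.1]
orientation: [179.9, 0.2, -4.9]
contact_force: [0.0, 0.5, -0.2]
finger_gap: 0.678
gripper_force: 0.0
```

Run:
```python
from h import *
c=arm.capture("side");print(arm.sense()["ee_pos"])
cv2.imwrite("pics/cs2.png",cv2.resize(c["img"][150:330,200:390,::-1],None,fx=3,fy=3,interpolation=cv2.INTER_CUBIC))
```

```text
[493.5420396  188.3829348  154.32418708]
```

View pics/cs2.png

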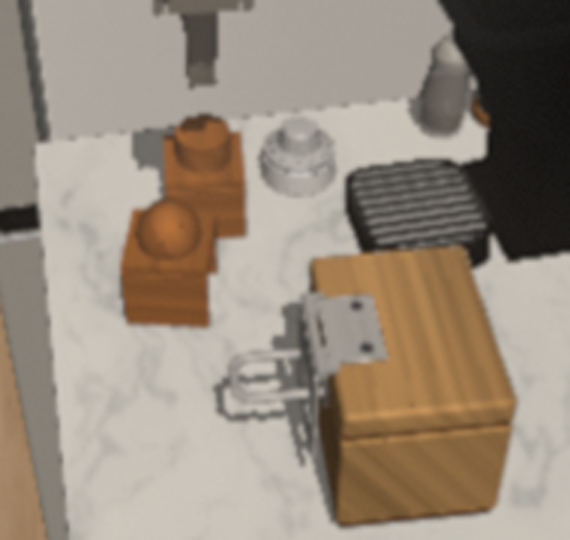

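The hasp is closed and the fingers are right above the pin head. I'll descend, grip and lift.

>>> move_arm --commands '[[[0,0,0.23],[0,0,0]],[[0,0,0.46],[0,0,0]],[[0,0,0.69],[0,0,0]],[[0,0,0.86],[0,0,0]],[[0,0,0.92],[0,0,0]]]'

```text
clock: 10.2
ee_pos: [494.0, 188.2, 62.4]
orientation: [180.0, 0.0, -4.9]
contact_force: [0.1, 0.6, 0.4]
finger_gap: 0.681
gripper_force: 0.0
```

>>> move_arm --commands '[[[0,0,0],[0,0,0]],[[0,0,0],[0,0,0]],[[0,0,0],[0,0,0]],[[0,0,0],[0,0,0]],[[0,0,0],[0,0,0]]]' --claw 0

```text
clock: 10.82
ee_pos: [494.5, 188.4, 63.3]
orientation: [-180.0, -0.1, -4.9]
contact_force: [-0.3, 0.5, 5.8]
finger_gap: 0.445
gripper_force: 30.0
```

>>> move_arm --commands '[[[0,0,-0.15],[0,0,0]],[[0,0,-0.35],[0,0,0]],[[0,0,-0.55],[0,0,0]],[[0,0,-0.75],[0,0,0]],[[0,0,-0.9],[0,0,0]]]'

```text
clock: 11.45
ee_pos: [494.1, 188.2, 154.1]
orientation: [-180.0, -0.1, -4.9]
contact_force: [-0.1, -0.1, -0.4]
finger_gap: 0.449
gripper_force: 30.0
```

>>> move_arm --commands '[[[0,0,-0.1],[0,0,0]],[[0.02,0.2,-0.2],[0,0,0]],[[0.04,0.45,-0.2],[0,0,0]],[[0.06,0.7,-0.2],[0,0,0]],[[0.07,0.9,-0.2],[0,0,0]]]'

```text
clock: 12.08
ee_pos: [492.6, 95.9, 172.5]
orientation: [180.0, 0.0, -4.9]
contact_force: [-0.4, 0.6, -0.0]
finger_gap: 0.449
gripper_force: 30.0
```

>>> move_arm --commands '[[[0.01,0.15,0],[0,0,0]],[[0.03,0.35,0],[0,0,0]],[[0.05,0.55,0],[0,0,0]],[[0.06,0.75,0],[0,0,0]],[[0.07,0.9,0],[0,0,0]]]'

```text
clock: 12.7
ee_pos: [492.2, 6.4, 172.5]
orientation: [180.0, 0.0, -4.9]
contact_force: [-0.5, -1.0, 0.0]
finger_gap: 0.449
gripper_force: 30.0
```

Run:
```python
from h import *
S=arm.sense();print(S["ee_pos"],S["orientation"],S["finger_gap"])
c=arm.capture("side");d=arm.capture("top")
a=cv2.resize(c["img"][120:330,210:410,::-1],None,fx=2,fy=2,interpolation=cv2.INTER_CUBIC)
b=cv2.resize(d["img"][140:350,220:420,::-1],None,fx=2,fy=2,interpolation=cv2.INTER_CUBIC)
cv2.imwrite("pics/c3.png",np.hstack([a,b]))
```

```text
[492.15451338   6.40020066 172.52952362] [ 1.79995874e+02  2.24043790e-02 -4.92419803e+00] 0.4485407230293407
```

View pics/c3.png

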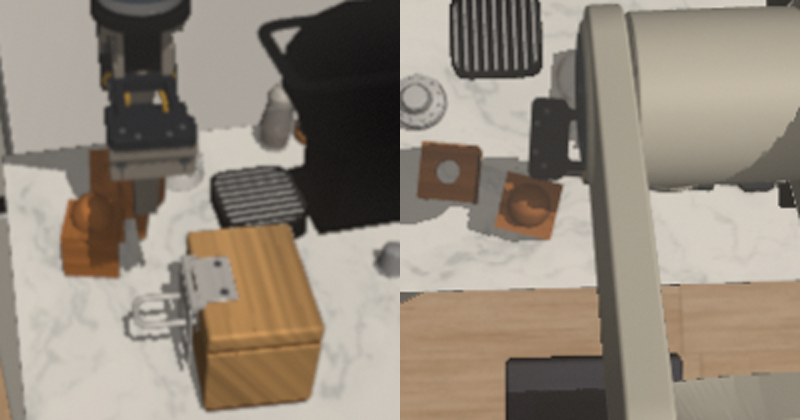

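The pin is held upright, its rest is empty and the stopper is undisturbed. I'll move over the staple and lower it.

>>> move_arm --commands '[[[0.02,0.15,0],[0,0,0]],[[0.05,0.3,0],[0,0,0]],[[0.08,0.45,0],[0,0,0]],[[0.09,0.51,0],[0,0,0]],[[0.09,0.51,0],[0,0,0]]]'

```text
clock: 13.42
ee_pos: [497.1, -44.4, 172.5]
orientation: [-180.0, 0.0, -5.0]
contact_force: [0.5, 0.5, -0.6]
finger_gap: 0.449
gripper_force: 30.0
```

>>> move_arm --commands '[[[0,0,0.09],[0,0,0]],[[0,0,0.18],[0,0,0]],[[0,0,0.27],[0,0,0]],[[0,0,0.36],[0,0,0]],[[0,0,0.4],[0,0,0]]]'

```text
clock: 14.05
ee_pos: [496.7, -43.9, 131.7]
orientation: [-180.0, 0.1, -4.9]
contact_force: [-0.3, 0.4, 0.1]
finger_gap: 0.451
gripper_force: 30.0
```

Run:
```python
from h import *
S=arm.sense();print(S["ee_pos"],S["contact_force"])
c=arm.capture("side")
cv2.imwrite("pics/c4.png",cv2.resize(c["img"][180:330,230:380,::-1],None,fx=4,fy=4,interpolation=cv2.INTER_CUBIC))
print([(p-[230,180])*4 for p in proj(c,[[497,-45,78],[497,-45,80]])])
```

```text
[496.69950741 -43.86337146 131.7362643 ] [-0.27396336  0.37928911  0.08000741]
[array([238.48407129, 376.2458286 ]), array([238.49842165, 373.3041603 ])]
```

View pics/c4.png

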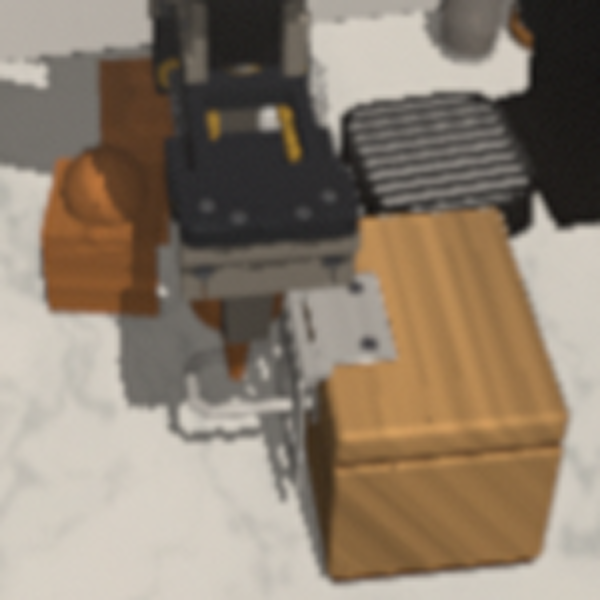

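The tip, at crop (236,380), projects inside the loop as expected. I'll lower it slowly.

>>> move_arm --commands '[[[0,0.01,0.1],[0,0,0]],[[0,0.01,0.2],[0,0,0]],[[0,0.01,0.3],[0,0,0]],[[0,0.01,0.4],[0,0,0]],[[0,0.01,0.46],[0,0,0]]]'

```text
clock: 14.72
ee_pos: [496.7, -44.9, 85.7]
orientation: [-180.0, 0.0, -4.9]
contact_force: [0.4, 0.5, -1.2]
finger_gap: 0.447
gripper_force: 30.0
```

>>> move_arm --commands '[[[0,0,0.01],[0,0,0]],[[0,0,0.01],[0,0,0]],[[0,0,0.01],[0,0,0]],[[0,0,0.01],[0,0,0]],[[0,0,0.01],[0,0,0]]]'

```text
clock: 15.35
ee_pos: [497.1, -45.0, 85.7]
orientation: [180.0, -0.0, -4.9]
contact_force: [0.2, -1.0, 0.6]
finger_gap: 0.453
gripper_force: 30.0
```

>>> move_arm --commands '[[[0,0,0.01],[0,0,0]],[[0,0,0.01],[0,0,0]],[[0,0,0.01],[0,0,0]],[[0,0,0.01],[0,0,0]],[[0,0,0.01],[0,0,0]]]' --claw 0.75

```text
clock: 15.98
ee_pos: [497.0, -45.0, 84.6]
orientation: [-180.0, 0.0, -4.9]
contact_force: [-0.4, 0.4, 0.1]
finger_gap: 0.745
gripper_force: 0.0
```

>>> move_arm --commands '[[[0,0,-0.1],[0,0,0]],[[0,0,-0.3],[0,0,0]],[[0,0,-0.5],[0,0,0]],[[0,0,-0.75],[0,0,0]],[[0,0,-1.0],[0,0,0]]]'

```text
clock: 16.6
ee_pos: [497.0, -45.0, 186.1]
orientation: [-180.0, -0.0, -4.9]
contact_force: [0.8, 0.5, -0.1]
finger_gap: 0.751
gripper_force: 0.0
```

>>> move_arm --commands '[[[0,0,-0.2],[0,0,0]],[[0,-0.2,-0.4],[0,0,0]],[[0,-0.4,-0.5],[0,0,0]],[[0,-0.7,-0.5],[0,0,0]],[[0,-1.0,-0.5],[0,0,0]]]'

```text
clock: 17.23
ee_pos: [505.7, 55.5, 235.6]
orientation: [-180.0, -0.1, -4.9]
contact_force: [0.2, -0.3, -0.1]
finger_gap: 0.745
gripper_force: 0.0
```

Run:
```python
from h import *
c=arm.capture("side")
cv2.imwrite("pics/c5.png",cv2.resize(c["img"][180:330,230:380,::-1],None,fx=4,fy=4,interpolation=cv2.INTER_CUBIC))
print((proj(c,[[497,-45,104],[497,-45,78]])-[230,180])*4)
```

```text
[[238.67454877 337.17853693]
 [238.48407129 376.2458286 ]]
```

View pics/c5.png

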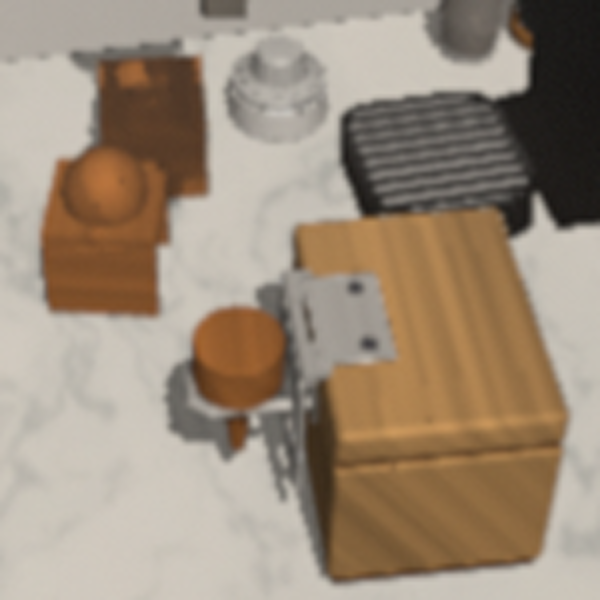

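The pin stands upright in the loop: its head top is at (239,337), exactly as projected, and its shank shows below the bar. The hasp is closed, and the stopper and timer haven't moved. I'll hand it in.

```bash
python3 -c "
from bench import arm
print(arm.sign_off())"
```

```text
the job is handed in; nothing more can be done
None
```

I handed the job in at about 17 s of the 51 s allowed: the final picture shows the hasp hanging closed, the pin upright in the staple with its head on the bar, and the stopper and timer not visibly moved; no verdict came back.

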